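# Flip a circuit board over against the inspection plate

## Robot

A 7-joint arm with a two-finger parallel gripper is mounted at the origin on the work surface. World frame = base frame: x ahead of the robot, y to its left, z up, the work surface at z = 0. Lengths are in m, angles in rad, forces in N, time in s.
With the tool pointing down it reaches from about 0.4 to 0.85 m from the base axis. Payload 6.9 kg.
Tool frame: the origin (TCP) lies midway between the tips of the shut fingers; the grasp point (between the pads) lies grip_depth behind it (grip_depth is the distance from the TCP to the grasp point, in m); z points along the fingers, y is the direction in which the jaws open and shut (so a half turn about z gives the same grasp; the last joint's range is limited). The gripper opens to 85 mm and grips with 20 to 120 N. Pads are 22 mm wide; open, the fingers measure 114 mm over their backs; the gripper's body (76 mm by 85 mm) begins 54 mm behind the grasp point. The pads swing forward as they close: fully open they stand 13 mm farther back than shut.
Start: joints at [-1.169, 0.507, -0.238, 1.5, 0.126, 1.149, -0.155], TCP at [0.182, 0.598, 0.231] pointing down, gripper open.
Joint ranges: [-3.08, 3.08], [-0.24, 2.05], [-1.43, 1.35], [0, 2.5], [-1.52, 4.66], [0.17, 1.96], [-2.89, 2.89]. Speed limits (rad/s): [2.39, 2.39, 3.14, 3.14, 3.14, 3.14, 3.14].

## Interface

Orientations are given as a unit quaternion [w, x, y, z].
In Python, from workcell import move_ptp, movel, move_j, grip, wait, solve_ik, grab_frame, get_calibration, IKError, hand_in, get_t, get_qpos, get_joint_vel, get_joint_torque, get_tcp_pos, get_orientation, get_wrist_force, get_torque, get_width, grip_depth gives the robot as it stands. Calls block until the motion is done:
- move_ptp(position, orientation): joint-space move of the TCP to a pose.
- movel(position, feed=0.15, frame=None): straight line of the TCP; frame=None keeps the orientation; feed is the mean speed in m/s.
- move_j(angles): joint-space move.
- grip(opening): opening from 0.0 (shut) to 1.0 (fully open); the grip force is fixed at half the most; returns when the fingers have stopped.
- wait(seconds).
- solve_ik(position, orientation): joint angles nearest the present ones, or None.
- grab_frame(name): name is "side" or "top" or "wrist"; returns the picture (420x560x3 uint8, blue, green, red); there is no depth.
- get_calibration(name): a dict with "camera_matrix" (3x3 intrinsics, pixels), "position" and "rotation" of the camera in the world; the wrist camera has in their place "tool_from_camera" (4x4, takes a point from camera to tool coordinates, whose origin is the TCP and whose axes are the flange's). Camera axes: x right, y down, z forward; pixel columns grow to the right and rows downward; lengths in m; the calibration is good to about 2 mm. The wrist camera is an equidistant fisheye: a pixel r from the principal point sees the ray r / f radians off the axis. A picture is of the moment at which its call begins: read the wrist's pose just before it. get_calibration takes no time and is no camera call.
A pose or a line that the arm cannot do raises IKError and nothing moves.
- hand_in(): hands the job in, once; it reports no verdict.
Readings, each from a call of its own:
- get_t(): time.
- get_qpos(): joint angles.
- get_joint_vel(): joint speeds.
- get_joint_torque(): joint torques, N m.
- get_tcp_pos(): TCP position.
- get_orientation(): TCP orientation.
- get_wrist_force(): force on the tool from outside, world axes, zero at the start.
- get_torque(): the same for the moment, N m.
- get_width(): opening from 0.0 (shut) to 1.0 (fully open).
Only numpy, scipy, OpenCV 4.12 (cv2) and the standard library are available. Lean on these libraries where they do the work, as an engineer would, in place of code of your own. Each camera call takes 0.05 s, during which the arm holds its last target.

## Task

Turn the green circuit board solder side up without picking it up: with the fingertips push it across the mat until its far edge butts squarely against the front edge of the raised white-rimmed inspection plate, then push and raise its near edge (the one with the white connector) so that it tips up against that edge and flips over onto the plate. Finally push it further on until it lies flat and wholly on the plate with nothing overhanging, and leave all the other things where they are.

Things in the scene. Friction and masses are not known exactly. Their poses are not given: they have to be found in the camera images.
- board: Green circuit board, about 80 g (55 to 115), 70 mm (x) x 100 mm (y), 3 mm thick, loose on the mat, component side up at the start. Origin: centre of its flat underside (the solder side); z points from solder side to component side, so down once flipped. Flipped, it rests on its two 9 mm high component rows (see near_edge, far_edge), solder side 12 mm above the support.
- plate: Inspection plate, fixed: white slab with dark grey top, 200 mm (x) x 260 mm (y) x 12 mm high, on the mat (z = 0). Origin: centre of its underside. Its front face, the wall to push against, is vertical, 12 mm high, at its own x = -100 mm and looks to its -x, towards the robot; yaw varies up to 0.5 rad.
- plate_edge (a point): Middle of the top of the plate's front edge. The board starts with its far edge 20 to 55 mm in front of it and turned up to 0.25 rad from it.
- far_edge (a point): Middle of the board's far (+x) edge, on the solder side. The edge is bare, 3 mm thick; a black header row, 8 x 60 mm, 9 mm high, stands 20 to 28 mm in from it. After the flip this edge overhangs the plate's front by roughly 10 to 20 mm.
- near_edge (a point): Middle of the board's near (-x) edge, on the solder side. A white connector, 8 x 76 mm, 9 mm high, is flush with it and makes it a 12 mm high face. It rises by friction: press the fingertips low on that face (some 6 N towards the far edge is plenty) and follow the arc about the foot of the plate, still pressing; once past upright the board falls onto the plate.
- corner_near_left (a point): Corner of the board on the solder side: near left (far = board +x, left = board +y).
- corner_near_right (a point): Corner of the board on the solder side: near right (far = board +x, left = board +y).
- corner_far_left (a point): Corner of the board on the solder side: far left (far = board +x, left = board +y).
- corner_far_right (a point): Corner of the board on the solder side: far right (far = board +x, left = board +y).
- spool: Bystander, to be left alone: orange solder reel, standing, 44 diameter x 35 high (mm), origin at the centre of its underside.
- screwdriver: Bystander, to be left alone: screwdriver with green handle, 150 long, lying (mm), origin at mid length underneath.
- loupe: Bystander, to be left alone: black eye loupe, 32 diameter x 22 high, standing near the back left corner of the plate (mm), origin at the centre of its underside.
- flux: Bystander, to be left alone: small bottle with blue cap, 32 diameter x 70 high (mm), origin at the centre of its underside.
- parts_tray: Bystander, to be left alone: grey divided tray, 100 x 140 x 25 high (mm), origin at the centre of its underside.
- tip_cleaner: Bystander, to be left alone: red round pot with brass wool, 60 diameter x 37 high (mm), origin at the centre of its underside.
- power_brick: Bystander, to be left alone: black power brick, 95 x 45 x 28 high (mm), origin at the centre of its underside.
Mind the look-alikes: they are no part of the job. What is meant by the board is not brown or orange, and is the smaller of those in its own colour.

How it is judged:
By the outcome, as a careful person would: the job done as asked, in the order asked, and still so for the second after the job is handed in, with the robot touching nothing.
It also fails if it takes over 58 s, if anything falls off the work surface, if the arm or the gripper's body presses on something with over 40 N, if the wrist force passes 120 N, or if a joint passes its speed limit or range.

## Working session

There is one attempt and no reset: what is moved stays moved. The work goes in short steps, each a Python script; the robot and the scene stay as the last script left them, time stands still between calls to the robot, and variables do not carry over. Pictures are saved under pics/ and viewed, and the job is handed in when it is done.

```bash
ls; mkdir -p pics
python3 - <<'E'
from workcell import *
import cv2
for n in ("top","side"):
    cv2.imwrite(f"pics/{n}0.png",grab_frame(n)); c=get_calibration(n); print(n,c)
print(get_calibration("wrist")); print(get_t(),get_tcp_pos(),get_orientation(),grip_depth)
E
```

```text
pics
top {'camera_matrix': array([[406.71535504,   0.        , 277.52564939],
       [  0.        , 406.71535504, 210.01657444],
       [  0.        ,   0.        ,   1.        ]]), 'position': array([0.39251382, 0.01344768, 1.08580462]), 'rotation': array([-0.04822079,  0.70894164, -0.70151991,  0.05428009])}
side {'camera_matrix': array([[484.47627825,   0.        , 278.09850119],
       [  0.        , 484.47627825, 209.18281642],
       [  0.        ,   0.        ,   1.        ]]), 'position': array([-0.01887847, -0.95109301,  0.76826401]), 'rotation': array([-0.46087866,  0.84817928, -0.22726002,  0.12859102])}
{'camera_matrix': array([[325.1922621 ,   0.        , 283.6694184 ],
       [  0.        , 325.1922621 , 207.89701763],
       [  0.        ,   0.        ,   1.        ]]), 'tool_from_camera': array([[ 9.59998555e-04, -9.59453831e-01, -2.81864196e-01,
         7.30356447e-02],
       [ 9.99999367e-01,  7.55764472e-04,  8.33297857e-04,
         1.52922006e-04],
       [-5.86487876e-04, -2.81864818e-01,  9.59453949e-01,
        -1.43514162e-01],
       [ 0.00000000e+00,  0.00000000e+00,  0.00000000e+00,
         1.00000000e+00]])}
0.1 [0.18212453 0.59739939 0.23052875] [-1.25025640e-04  1.47359049e-01  9.89082736e-01 -7.97730103e-04] 0.0187
```

View pics/top0.png

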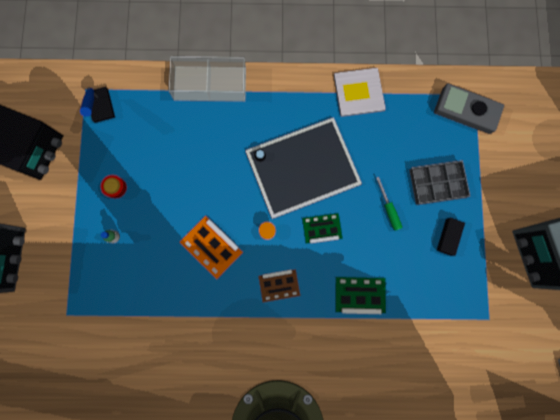

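View pics/side0.png

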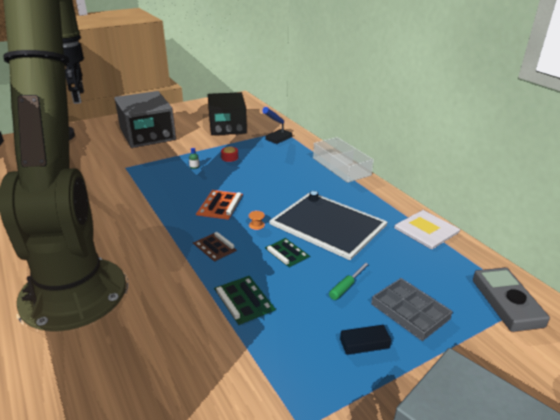

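Two green boards: the small one at about (322,228), roughly 38x27 px (about 100x70 mm), and a larger one at (360,294), roughly 50 px wide. The orange (211,247) and brown (279,285) boards are decoys. The small green one fits, and I'll confirm it in an enlarged crop.

```bash
cat > h.py <<'E'
import numpy as np,cv2
from workcell import *
from scipy.spatial.transform import Rotation as R
def quat(q): return R.from_quat([q[1],q[2],q[3],q[0]])
def pix2w(n,px,z):
    c=get_calibration(n);K=c['camera_matrix'];r=quat(c['rotation']) if np.size(c['rotation'])==4 else R.from_matrix(c['rotation'])
    px=np.atleast_2d(np.array(px,float));d=np.c_[(px-K[:2,2])/np.array([K[0,0],K[1,1]]),np.ones(len(px))]
    d=r.apply(d);p=np.array(c['position']);return p+d*((z-p[2])/d[:,2])[:,None]
E
python3 - <<'E'
from h import *
im=cv2.imread('pics/top0.png')
c=im[110:260,235:375]; cv2.imwrite('pics/topcrop.png',cv2.resize(c,None,fx=5.3,fy=4*1.0,interpolation=cv2.INTER_CUBIC) if 0 else cv2.resize(c,None,fx=4,fy=4,interpolation=cv2.INTER_CUBIC))
# quick subpixel-ish corners by colour
hsv=cv2.cvtColor(im,cv2.COLOR_BGR2HSV)
print(pix2w('top',[[278,415],[322,228]],0))
E
```

```text
[[ 0.03063181 -0.00141497  0.        ]
 [ 0.5037826  -0.11492406  0.        ]]
```

View pics/topcrop.png

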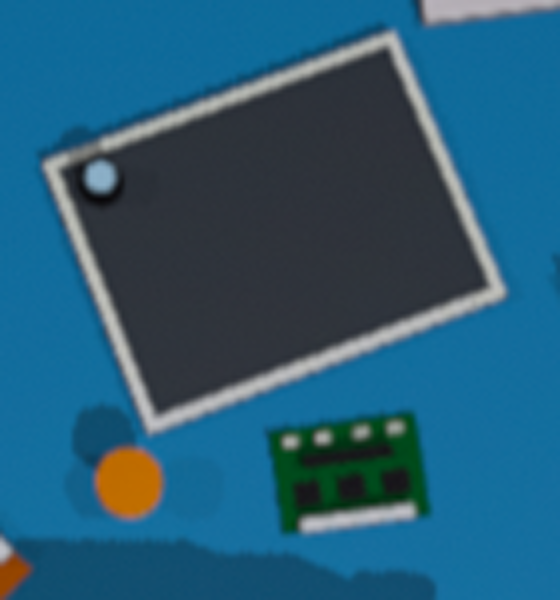

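The crop confirms the small green board: white connector on its near edge (crop y≈518) and black header toward the far edge. The loupe stands on the plate's back left corner. The spool is well to the left.

```bash
cat >> h.py <<'E'
def fitrect(P,L,W):  # P order NL,NR,FR,FL (near=-x, left=+y)
    M=np.array([[-L/2,W/2],[-L/2,-W/2],[L/2,-W/2],[L/2,W/2]]);P=np.array(P)[:,:2]
    c=P.mean(0);Q=P-c;a=np.arctan2((M[:,0]*Q[:,1]-M[:,1]*Q[:,0]).sum(),(M*Q).sum())
    r=np.array([[np.cos(a),-np.sin(a)],[np.sin(a),np.cos(a)]]);return c,a,Q-M@r.T
E
python3 - <<'E'
from h import *
o=np.array([235,110])
f=lambda l:(np.array(l,float)+.5)/4-.5+o
pl=pix2w('top',f([(152,431),(505,294),(393,32),(45,160)]),.012)
bd=pix2w('top',f([(283,531),(430,516),(411,413),(268,432)]),.003)
for P,L,W in((pl,.2,.26),(bd,.07,.1)):
    c,a,r=fitrect(P,L,W);print(c.round(4),a.round(3),(r*1000).round(1).tolist())
    print([np.linalg.norm(P[i]-P[i-1]).round(4) for i in range(4)])
print('spool',pix2w('top',f([(129,483)]),.035))
c,a,r=fitrect(pl,.2,.26)
# wrist view pose candidates
for s in (0,np.pi):
  yaw=a+s
  q=(R.from_euler('z',yaw)*R.from_euler('x',np.pi)).as_quat()
  q=[q[3],q[0],q[1],q[2]]
  b=fitrect(bd,.07,.1)[0]; p=[b[0]-.08*np.cos(a),b[1]-.08*np.sin(a),.2]
  print(s,solve_ik(p,q))
  for tilt in (.5,.8,1.0):
    d=1 # point fingers forward
    qq=(R.from_euler('z',a)*R.from_euler('y',-tilt)*R.from_euler('z',s)*R.from_euler('x',np.pi))
    x=qq.as_quat();x=[x[3],x[0],x[1],x[2]];print(tilt,qq.apply([0,0,1]).round(2),qq.apply([1,0,0]).round(2),solve_ik([p[0]+.04,p[1],.03],x), solve_ik([p[0]+.04,p[1],.09],x) is not None)
E
```

```text
[ 0.6697 -0.0635] 0.382 [[1.0, -2.1], [0.0, 2.1], [-1.7, 1.5], [0.7, -1.5]]
[np.float64(0.1999), np.float64(0.2558), np.float64(0.1981), np.float64(0.2563)]
[ 0.504  -0.1136] 0.139 [[2.2, -1.1], [-0.6, -0.2], [-0.7, 2.0], [-0.9, -0.7]]
[np.float64(0.067), np.float64(0.0987), np.float64(0.0702), np.float64(0.0973)]
spool [[0.49247179 0.03225572 0.035     ]]
0 [-0.37286155  0.38660533  0.89596057  1.98747247 -0.37332646  0.93941041
 -0.47654714]
0.5 [ 0.44  0.18 -0.88] [0.81 0.33 0.48] [ 1.24915757  0.89852897 -1.22271815  2.41018696  1.83221584  0.50266535
 -2.5578677 ] True
0.8 [ 0.67  0.27 -0.7 ] [0.65 0.26 0.72] None False
1.0 [ 0.78  0.31 -0.54] [0.5  0.2  0.84] None False
3.141592653589793 [ 0.0028496   0.28847669  0.34651335  1.98366763 -0.12470582  0.88955279
  2.36730015]
0.5 [ 0.44  0.18 -0.88] [-0.81 -0.33 -0.48] [ 1.06270156  0.70991796 -0.82742075  2.41206272  2.43376108  0.20597739
 -0.0036898 ] True
0.8 [ 0.67  0.27 -0.7 ] [-0.65 -0.26 -0.72] None False
1.0 [ 0.78  0.31 -0.54] [-0.5  -0.2  -0.84] None False
```

```bash
cat >> h.py <<'E'
def ori(yaw,tilt=0.):  # tilt>0: fingers point forward
    x=(R.from_euler('z',yaw)*R.from_euler('y',-tilt)*R.from_euler('x',np.pi)).as_quat();return [x[3],x[0],x[1],x[2]]
def wristshot(name):
    p=np.array(get_tcp_pos());q=get_orientation();im=grab_frame('wrist');cv2.imwrite(name,im)
    np.savez(name.replace('.png','.npz'),p=p,q=np.array(q));return im
def wp2w(name,px,z):
    d0=np.load(name.replace('.png','.npz'));c=get_calibration('wrist');K=c['camera_matrix'];T=np.array(c['tool_from_camera'])
    px=np.atleast_2d(np.array(px,float));v=px-K[:2,2];r=np.linalg.norm(v,axis=1);th=r/K[0,0]
    d=np.c_[v/r[:,None]*np.sin(th)[:,None],np.cos(th)]
    rq=quat(d0['q']);o=d0['p']+rq.apply(T[:3,3]);d=rq.apply(d@T[:3,:3].T)
    return o+d*((z-o[2])/d[:,2])[:,None]
E
python3 - <<'E'
from h import *
a=.382
p=[.504-.06*np.cos(a),-.1136-.06*np.sin(a),.2]
t=get_t();move_ptp(p,ori(a));print(get_t()-t,get_tcp_pos());t=get_t()
grip(.4);print(get_t()-t,get_width(),get_wrist_force())
wristshot('pics/w1.png');print(get_t())
E
```

```text
2.75 [ 0.44874034 -0.135109    0.19987063]
0.5499999999999998 0.39793754511962554 [ 0.19223637 -0.12302788  0.20172005]
3.45
```

View pics/w1.png

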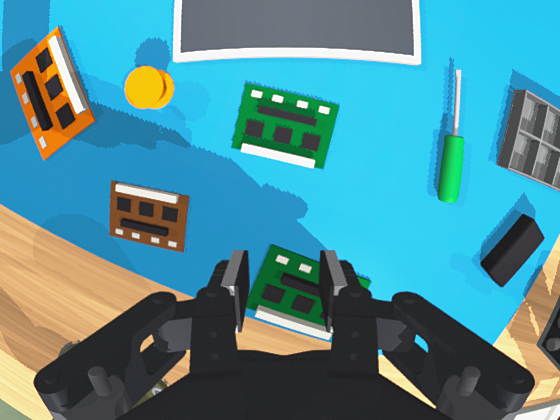

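Run:
```python
import cv2
im=cv2.imread('pics/w1.png')
a=cv2.resize(im[70:180,220:350],None,fx=6,fy=5.4 if 0 else 6,interpolation=cv2.INTER_CUBIC)[:600]
cv2.imwrite('pics/w1b.png',a)
L=cv2.resize(im[30:80,150:220],None,fx=5,fy=5,interpolation=cv2.INTER_CUBIC);Rr=cv2.resize(im[30:80,385:455],None,fx=5,fy=5,interpolation=cv2.INTER_CUBIC)
cv2.imwrite('pics/w1p.png',cv2.hconcat([L,Rr]))
```

```text
(no output)
```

View pics/w1b.png

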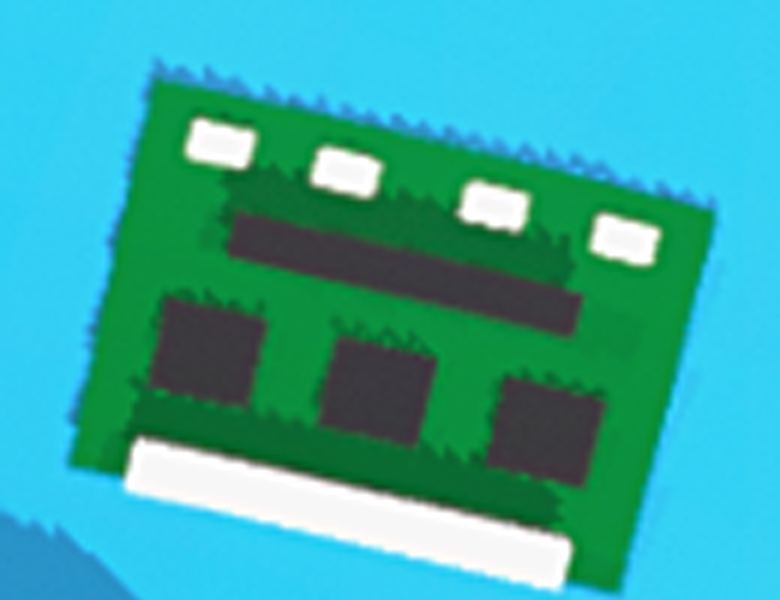

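View pics/w1p.png

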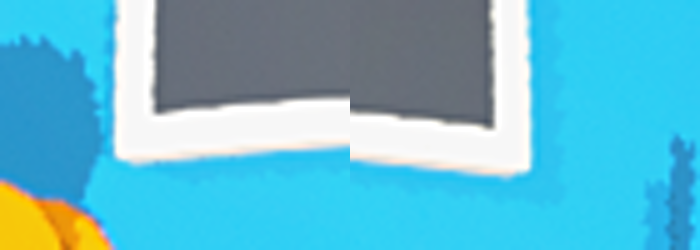

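Run:
```python
from h import *
n='pics/w1.png'
b=(np.array([(70,467),(618,593),(715,212),(153,80)])+.5)/6-.5+[220,70]
bd=wp2w(n,b,.003);c,a,r=fitrect(bd,.07,.1);print('board',c,a,(r*1e3).round(1).tolist())
p=(np.array([(115,153),(180,170)])+.5)/5-.5+np.array([[150,30],[385,30]])
P=wp2w(n,p,.012)[:,:2];d=P[0]-P[1];yaw=np.arctan2(-d[0],d[1]);print('plate front',P,np.linalg.norm(d),yaw,'edge mid',P.mean(0))
print('top est edge mid',.6697-.1*np.cos(.382),-.0635-.1*np.sin(.382))
a0=.382
for s in np.arange(-.09,.12,.03):
  for z in (.0,.03,.09):
   for t in (0,-.2,.2):
    m=P.mean(0)+s*np.array([np.cos(yaw),np.sin(yaw)]);
    if solve_ik([*m,z],ori(yaw,t)) is None: print('no ik',s,z,t)
```

```text
board [ 0.50374846 -0.11342569] 0.15356896105400053 [[0.3, -0.4], [0.1, 0.3], [-0.3, 0.2], [-0.2, -0.1]]
plate front [[ 0.52841716  0.02182776]
 [ 0.62537029 -0.21994006]] 0.26048337182237846 0.38138321097770783 edge mid [ 0.57689373 -0.09905615]
top est edge mid 0.5769079062196407 -0.10077770556052248
```

Wrist and top measurements agree to under 2 mm: edge mid is (0.577,-0.099), plate yaw 0.381, board yaw 0.154. Next I go down behind the board and find the fingertip height by a light touch on the mat.

```bash
cat >> h.py <<'E'
A=.3815;E0=np.array([.5769,-.0997])
def W(u,v,z): return [E0[0]+u*np.cos(A)-v*np.sin(A),E0[1]+u*np.sin(A)+v*np.cos(A),z]
def uv(p): 
    d=np.array(p)[:2]-E0;return d[0]*np.cos(A)+d[1]*np.sin(A),-d[0]*np.sin(A)+d[1]*np.cos(A),p[2]
def F():  # force in u,v,z
    f=np.array(get_wrist_force());return np.array([f[0]*np.cos(A)+f[1]*np.sin(A),-f[0]*np.sin(A)+f[1]*np.cos(A),f[2]])
E
python3 - <<'E'
from h import *
move_ptp(W(-.142,.016,.06),ori(A));print(get_t())
movel(W(-.142,.016,.012),feed=.1)
f0=F();print(get_t(),f0)
for z in np.arange(.010,-.014,-.0015):
    movel(W(-.142,.016,z),feed=.03);f=F()-f0;p=get_tcp_pos();print(round(z,4),p[2].round(4),f.round(2),get_t())
    if f[2]>1.5: break
E
```

```text
4.0667
4.7 [-0.24633743 -0.30869436 -0.34724864]
0.01 0.0104 [0.32 0.64 0.71] 4.95
0.0085 0.0085 [-0.36  0.51  0.51] 5.2
0.007 0.0069 [-0.04  0.61  1.01] 5.45
0.0055 0.0054 [-0.7   0.08  0.22] 5.7
0.004 0.0039 [-0.14 -1.26  0.07] 5.95
0.0025 0.0024 [-0.09  0.22  0.46] 6.2
0.001 0.0009 [ 0.66 -0.07  0.36] 6.45
-0.0005 -0.0006 [0.65 0.7  0.23] 6.7
-0.002 -0.0008 [-2.05  3.53 20.13] 6.95
```

Run:
```python
from h import *
movel(W(-.142,.016,.002),feed=.05)
movel(W(-.092,.016,.002),feed=.06)
print(get_t(),uv(get_tcp_pos()),F()); wristshot('pics/w2.png')
```

```text
8.1833 (np.float64(-0.09232270488852923), np.float64(0.016012872309865665), np.float64(0.0020143688477455984)) [0.09348824 0.15534421 0.8476928 ]
```

View pics/w2.png

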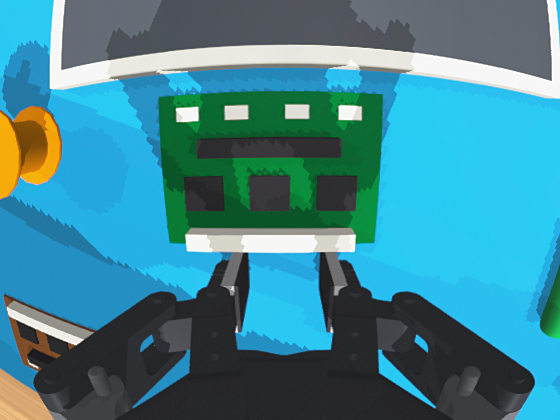

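The board (px 160–383 x 93–250) now sits square against both fingertips, about 10 mm short of the plate. I'll push on to contact.

Run:
```python
from h import *
n='pics/w2.png'
for q in wp2w(n,[(170,242),(375,243),(383,94),(160,97)],.003): print(np.round(uv(q),4))
for q in wp2w(n,[(186,250),(355,251)],.012): print('conn',np.round(uv(q),4))
f0=F()
for u in [-.086,-.084,-.0825,-.081,-.080,-.079,-.078,-.077,-.076]:
    movel(W(u,.013+.003,.002),feed=.04);f=F()-f0;print(u,np.round(uv(get_tcp_pos()),4),f.round(2),get_t())
    if f[0]<-4: break
wristshot('pics/w3.png')
```

```text
[-0.0811  0.0732  0.003 ]
[-0.0812 -0.0275  0.003 ]
[-0.0108 -0.027   0.003 ]
[-0.0113  0.0729  0.003 ]
conn [-0.0811  0.0621  0.012 ]
conn [-0.0813 -0.0155  0.012 ]
-0.086 [-0.0856  0.016   0.002 ] [-1.03  0.58  0.35] 8.5333
-0.084 [-0.0839  0.016   0.002 ] [-0.96  0.8   0.12] 8.7833
-0.0825 [-0.0824  0.016   0.002 ] [-1.07 -0.03  1.43] 9.0333
-0.081 [-0.0808  0.016   0.002 ] [-0.68  0.76  1.3 ] 9.2833
-0.08 [-0.0804  0.016   0.0019] [-2.13  0.54  2.25] 9.5333
-0.079 [-0.0803  0.016   0.0019] [-5.82  0.83  2.68] 9.7833
```

View pics/w3.png

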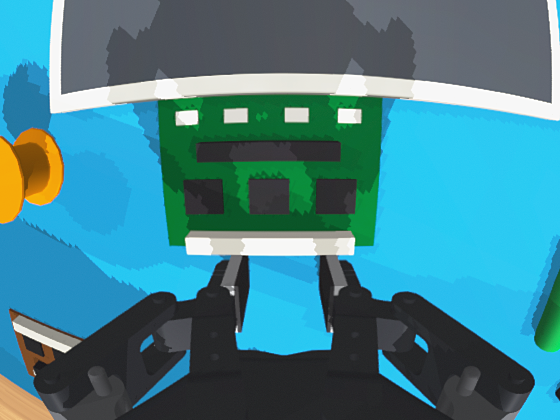

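The far edge butts flush along the plate front (px 160–383 at y≈97) and the force rises at TCP u≈-0.0804. Now I start the arc with force feedback, and look after about 25°.

```bash
cat >> h.py <<'E'
U0=-.0803; V=.016; H=.003
def tiltof(th): return -.22*np.clip((th-.35)/1.2,0,1)
def arc(th,delta):
    cu=-.07*np.cos(th)+(H-.003)*np.sin(th); cz=.07*np.sin(th)+H*np.cos(th)
    cu+=delta*np.cos(th);cz-=delta*np.sin(th)
    t=tiltof(th);off=np.array([.070+U0,-.001])  # TCP minus contact at tilt 0
    # tilt<0: rotate about y so axis points back: axis=(sin t,-cos t)
    c,s=np.cos(t),np.sin(t); o=np.array([c*off[0]-s*off[1], s*off[0]+c*off[1]])
    return W(cu+o[0],V,cz+o[1]),ori(A,t)
def climb(th0,th1,step,delta,f0,target=7.):
    n=int(round((th1-th0)/step))
    for i in range(1,n+1):
        th=th0+(th1-th0)*i/n
        p,q=arc(th,delta); movel(p,feed=.04,frame=q)
        f=F()-f0; c,s=np.cos(th),np.sin(th)
        Fr=-(f[0]*c-f[2]*s); Ft=f[0]*s+f[2]*c   # compress; tangential reaction
        k=1/(c*c/4500+s*s/17000)
        print(f"{np.degrees(th):.0f} d={delta*1e3:.2f} Fr={Fr:.1f} Ft={Ft:.1f} fv={f[1]:.1f} t={get_t():.2f}")
        delta+=np.clip(.6*(target-Fr)/k,-.0015,.0015)
        if Fr>30 or Fr<0.5 and i>2: print('stop');return th,delta
    return th,delta
E
python3 - <<'E'
from h import *
f0=np.array([-.2,.2,.4])
p,q=arc(0,.0014);movel(p,feed=.03,frame=q);print(F()-f0)
r=climb(0,np.radians(24),np.radians(3),.0016,f0);print(r)
wristshot('pics/w4.png');cv2.imwrite('pics/s4.png',grab_frame('side')[150:300,220:400])
E
python3 -c "
import cv2;a=cv2.imread('pics/s4.png');cv2.imwrite('pics/s4.png',cv2.resize(a,None,fx=4,fy=4))"
```

```text
[-4.49981127 -1.12403729  1.77836136]
3 d=1.60 Fr=4.7 Ft=-1.0 fv=-0.7 t=10.33
6 d=1.91 Fr=5.3 Ft=-0.5 fv=-0.6 t=10.58
9 d=2.13 Fr=5.1 Ft=-0.7 fv=-1.1 t=10.83
12 d=2.38 Fr=6.5 Ft=0.5 fv=-1.4 t=11.08
15 d=2.44 Fr=5.8 Ft=-0.9 fv=-0.1 t=11.33
18 d=2.59 Fr=7.4 Ft=-1.1 fv=-0.3 t=11.58
21 d=2.54 Fr=6.2 Ft=0.4 fv=-0.4 t=11.83
24 d=2.65 Fr=6.9 Ft=0.1 fv=-0.2 t=12.08
(np.float64(0.4188790204786391), np.float64(0.0026536124481900663))
```

View pics/w4.png

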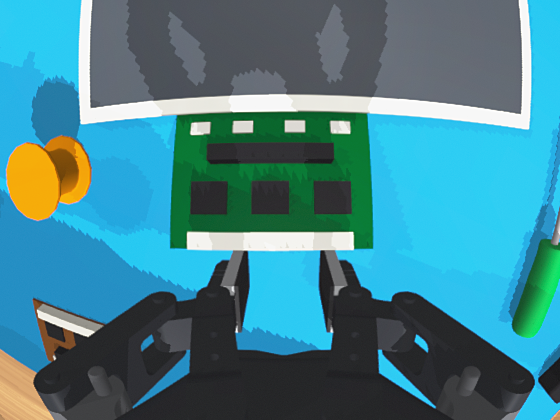

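View pics/s4.png

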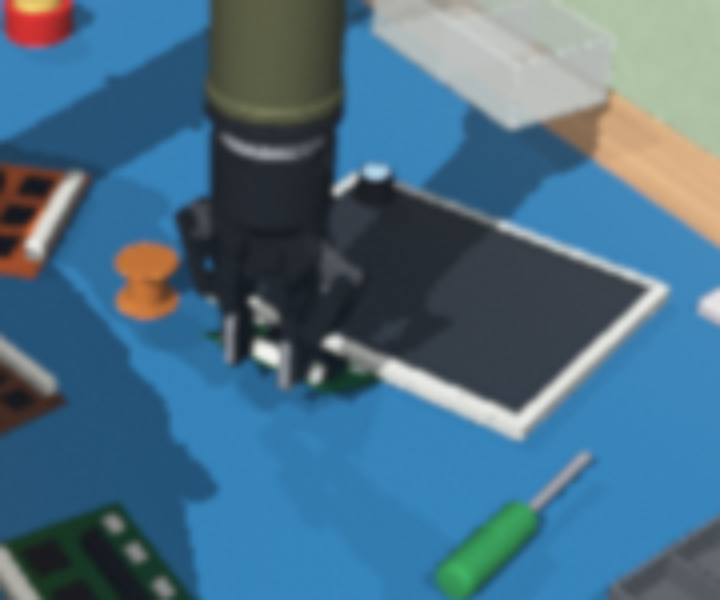

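The near edge has risen with the tips (connector at px 187–354, y 240, its near face no longer visible) and the far edge is still at the wall. I'll go on to 63°.

Run:
```python
from h import *
f0=np.array([-.2,.2,.4])
r=climb(np.radians(24),np.radians(63),np.radians(3),.00265,f0);print(r)
wristshot('pics/w5.png')
```

```text
27 d=2.65 Fr=7.4 Ft=-0.9 fv=-1.0 t=12.43
30 d=2.60 Fr=8.5 Ft=0.9 fv=-0.1 t=12.68
33 d=2.44 Fr=7.1 Ft=-0.9 fv=-1.0 t=12.93
36 d=2.44 Fr=8.4 Ft=-0.3 fv=-0.3 t=13.18
39 d=2.29 Fr=7.4 Ft=0.0 fv=0.2 t=13.43
42 d=2.26 Fr=7.4 Ft=0.2 fv=0.4 t=13.68
45 d=2.22 Fr=8.2 Ft=-0.1 fv=0.0 t=13.93
48 d=2.12 Fr=8.1 Ft=-0.3 fv=0.0 t=14.18
51 d=2.04 Fr=7.9 Ft=0.3 fv=0.1 t=14.43
54 d=1.97 Fr=8.1 Ft=-0.3 fv=-0.3 t=14.68
57 d=1.89 Fr=7.5 Ft=-0.1 fv=-0.2 t=14.93
60 d=1.86 Fr=8.8 Ft=0.1 fv=-0.3 t=15.18
63 d=1.75 Fr=9.2 Ft=-0.7 fv=0.2 t=15.43
(np.float64(1.0995574287564276), np.float64(0.0016261689251706052))
```

View pics/w5.png

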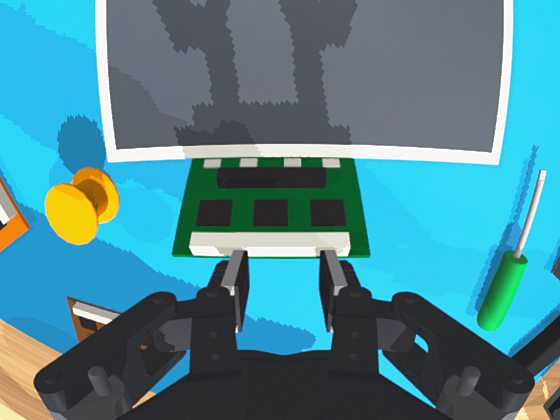

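Run:
```python
from h import *
f0=np.array([-.2,.2,.4])
th,d=climb(np.radians(63),np.radians(90),np.radians(3),.0016,f0,6.);print(th,d)
if th>1.5:
    p0=np.array(arc(th,d)[0]);q=arc(th,d)[1]
    n=np.array([np.cos(A),np.sin(A),0])
    for ph in np.radians([4,8,12,16]):
        p=p0+n*.058*np.sin(ph)-np.array([0,0,.058*(1-np.cos(ph))]);movel(p,feed=.04,frame=q);print(np.degrees(ph).round(),(F()-f0).round(1),get_t())
wristshot('pics/w6.png')
```

```text
66 d=1.60 Fr=8.4 Ft=0.3 fv=0.7 t=15.73
69 d=1.48 Fr=8.2 Ft=-0.2 fv=-1.1 t=15.98
72 d=1.37 Fr=6.4 Ft=-0.3 fv=-1.4 t=16.23
75 d=1.36 Fr=8.3 Ft=-0.1 fv=-0.1 t=16.48
78 d=1.26 Fr=8.1 Ft=0.6 fv=0.7 t=16.73
81 d=1.17 Fr=7.7 Ft=0.8 fv=-0.1 t=16.98
84 d=1.11 Fr=8.1 Ft=0.0 fv=0.4 t=17.23
87 d=1.03 Fr=6.5 Ft=1.3 fv=-0.0 t=17.48
90 d=1.02 Fr=7.4 Ft=0.7 fv=-1.2 t=17.73
1.5707963267948966 0.0009680505291731343
4.0 [ 0.3 -0.4  7.2] 17.9833
8.0 [ 0.8 -0.7  6.5] 18.2333
12.0 [ 1.6 -0.8  5.5] 18.4833
16.0 [ 2.2 -0.6  5.7] 18.7333
```

View pics/w6.png

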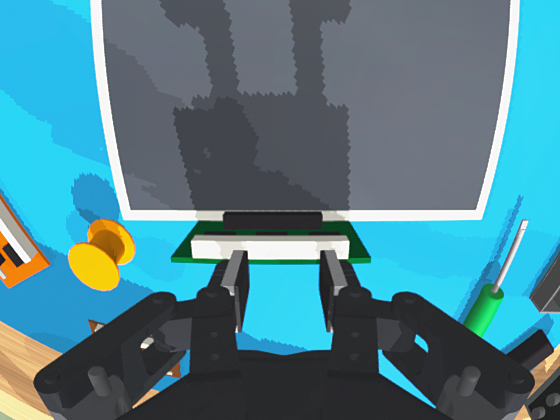

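The board is past upright and still pinned by the tips (connector y≈245, header over the plate rim at y≈220). I'll follow the arc further down about the plate edge, easing the pressure so it falls gently.

Run:
```python
from h import *
f0=np.array([-.2,.2,.4])
p0=np.array(arc(np.pi/2,.00097)[0]);q=get_orientation()
n=np.array([np.cos(A),np.sin(A),0])
d=0.
for ph in np.radians(np.arange(20,53,4)):
    p=p0+n*((.058+d)*np.sin(ph))-np.array([0,0,.058-(.058+d)*np.cos(ph)]);movel(p,feed=.05,frame=q)
    f=F()-f0;fr=f[0]*np.sin(ph)+f[2]*np.cos(ph);print(np.degrees(ph).round(),d,f.round(1),fr.round(1),get_t())
    d+=np.clip((fr-4)/12000,-.0006,.0006)
    if fr<1: break
wristshot('pics/w7.png')
```

```text
20.0 0.0 [ 1.7 -1.8  5.9] 6.2 19.0333
24.0 0.0001797216868340903 [ 3.5 -0.6  5.7] 6.7 19.2833
28.0 0.00040175207034048974 [ 3.  -0.6  5.9] 6.7 19.5333
32.0 0.0006230360143817818 [ 2.7 -0.8  7.7] 7.9 19.7833
36.0 0.0009519213495640022 [ 3.9 -0.7  5.3] 6.6 20.0333
40.0 0.0011653586823596864 [4.4 0.6 8.9] 9.6 20.2833
44.0 0.0016358913554294025 [5.7 0.4 9.3] 10.7 20.5333
48.0 0.0021911278787861118 [ 6.3 -0.1  9.6] 11.1 20.7833
52.0 0.002783424484197819 [ 1.5 -0.1 -0.2] 1.1 21.0333
```

View pics/w7.png

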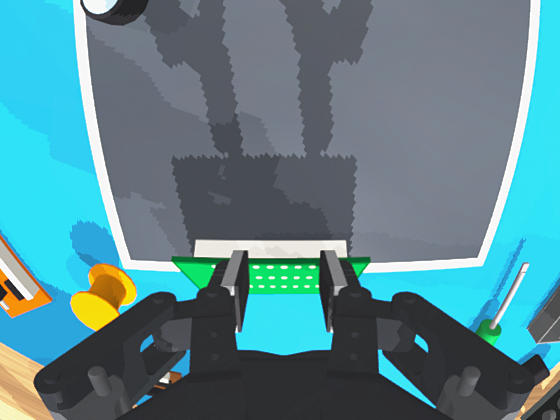

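Run:
```python
from h import *
wait(.2);print(get_t(),F(),uv(get_tcp_pos()));wristshot('pics/w8.png');a=grab_frame('side')[150:300,220:400];cv2.imwrite('pics/s8.png',cv2.resize(a,None,fx=3,fy=3))
```

```text
21.2833 [0.02508119 0.24028901 0.14359648] (np.float64(0.03665563176318584), np.float64(0.016132740541957423), np.float64(0.04934097648371169))
```

View pics/w8.png

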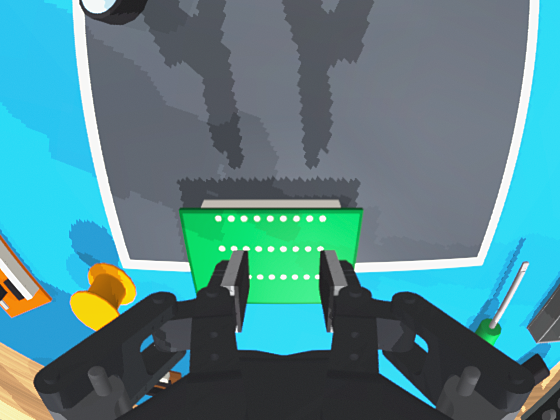

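View pics/s8.png

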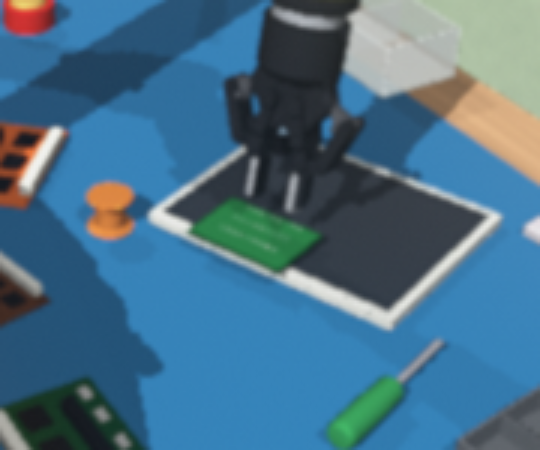

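It flipped: solder side up, lying across the plate's front edge, and the tips are free above it. I'll back off and measure it.

Run:
```python
from h import *
movel(W(.02,.016,.10),feed=.15)
movel(W(-.075,.0195,.10),feed=.2,frame=ori(A))
wait(.1);wristshot('pics/w9.png');print(get_t())
```

```text
22.6667
```

View pics/w9.png

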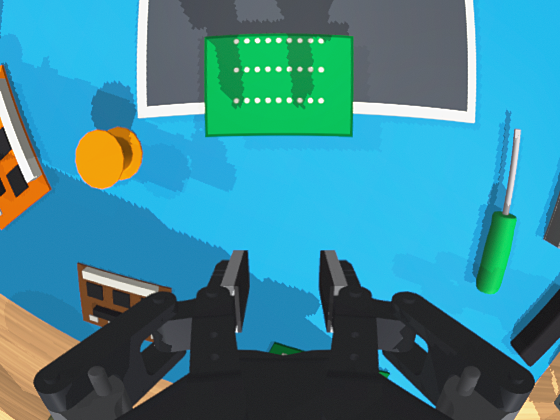

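Run:
```python
from h import *
for q in wp2w('pics/w9.png',[(205,133),(352,133),(352,37),(206,37)],.024): print(np.round(uv(q),4))
```

```text
[-0.0142  0.0746  0.024 ]
[-0.0142 -0.0253  0.024 ]
[ 0.0524 -0.0247  0.024 ]
[0.0527 0.0735 0.024 ]
```

The far edge overhangs by 14 mm, square, with v from -25 to 75 mm, which matches the expected 10–20 mm. Now I push it onto the plate with the tips just above the plate top.

Run:
```python
from h import *
movel(W(-.055,.0245,.0155),feed=.12)
f0=F()
for u in (-.02,.0,.012,.024):
    movel(W(u,.0245,.0155),feed=.05);print(u,(F()-f0).round(1),get_t())
movel(W(.0,.0245,.0155),feed=.1)
movel(W(-.04,.0245,.12),feed=.2)
wait(.3);wristshot('pics/w10.png');cv2.imwrite('pics/t10.png',cv2.resize(grab_frame('top')[110:320,220:400],None,fx=2.8,fy=2.8,interpolation=cv2.INTER_CUBIC));print(get_t())
```

```text
-0.02 [-0.1  0.4 -0.7] 24.3917
0.0 [-0.3  0.2 -0.4] 24.9417
0.012 [ 0.  -0.5 -1.3] 25.3333
0.024 [-0.3 -1.1 -0.3] 25.725
27.225
```

View pics/w10.png

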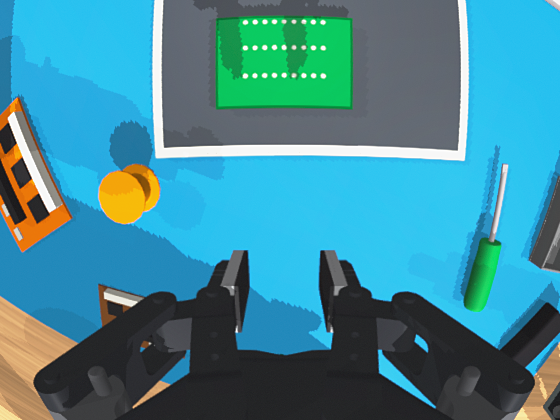

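View pics/t10.png

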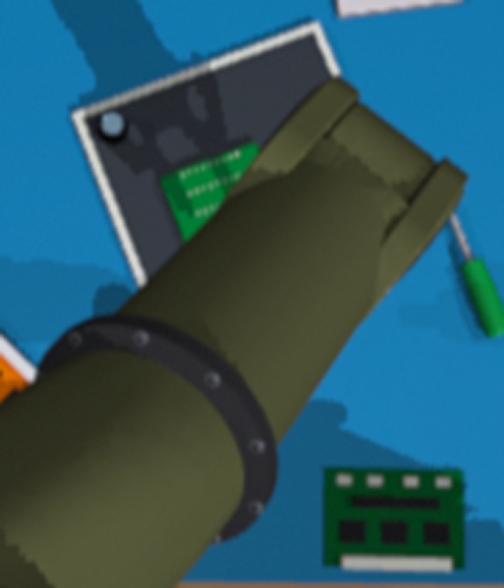

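Run:
```python
from h import *
for q in wp2w('pics/w10.png',[(217,106),(352,107),(352,18),(217,17)],.024): print(np.round(uv(q),4))
sp=wp2w('pics/w10.png',[(122,197)],.035);print('spool',sp)
print(get_t(),get_tcp_pos());hand_in()
```

```text
[0.0381 0.0747 0.024 ]
[ 0.0375 -0.0241  0.024 ]
[ 0.106  -0.0242  0.024 ]
[0.1066 0.075  0.024 ]
spool [[0.49426144 0.03229275 0.035     ]]
27.225 [ 0.53055076 -0.0918357   0.11945404]
the job is handed in; nothing more can be done
```

The board now lies solder side up, flat and wholly on the inspection plate. I handed the job in at about 27 s of the 58 s allowed.

- **How it was done:** I pushed the small green board square against the plate's front edge. I then raised its near edge along the arc with mostly 5 to 9 N of fingertip pressure until it flipped onto the plate. It lay with 14 mm overhanging, and I pushed that the rest of the way on.
- **Final position:** In the last wrist picture the board sits 38 to 106 mm behind the front edge and between -24 and +75 mm across a plate that spans ±130 mm. Measured at the expected solder-side height (12 mm above the plate), it came out at about 69 x 99 mm, against a true 70 x 100 mm, so it is lying flat.
- **Bystanders:** I re-measured only the spool, which is within 2 mm of where it started. The loupe and the screwdriver look unmoved in the final pictures. I did not check the flux, parts tray, tip cleaner or power brick again, but the tool stayed well clear of them.
- **Forces:** The largest force I read was 20 N, while touching the mat to find the fingertip height. Forces were read only between steps, so brief peaks could have been missed.
- **At hand-in:** The gripper was clear, about 12 cm above the mat. No check failed or disagreed.

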